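# Refit the tray sealer's twin-tray plate and latch the head

## Task

Put the washed twin-tray plate back on the tray sealer: lower it gently over the two locating pins, without dropping it, until it lies flush on the deck (either way round will do), then swing the open sealing head down and press until the catch holds it fully shut. Leave the timer, canister, ramekin and egg separator where they are.

Things in the scene. Friction and masses are not known exactly. Their poses are not given: they have to be found in the camera images.
- plate: Loose aluminium twin-tray plate, 110 (its x) x 200 (its y) x 14 mm (its z), about 0.4 kg, flat on the sill, orange seals up (they add 1 mm, look only). Origin at the centre of its underside, the centre of mass. Two openings, each 82 (x) x 60 mm (y), centred at y = +42 and -42 mm. Two 14 mm through holes for the pins at x = 0, y = +86 and -86 mm. The same turned half round.
- plate_web (a point): Middle of the top of the plate's centre web, 14 mm above the plate's origin. The web is a straight bar between the openings, 24 mm wide in y, running 82 mm along the plate's x: grip it from above with one finger in each opening.
- sealer: Tray sealer base, fixed, white with bright steel deck: x -90 to +122, y -130 to +130, 65 mm high; origin on the sill below the middle between the pins. Its front (knob, catch) looks along its -x, the hinge is at the rear. The deck has an open well, x -45 to +45, y -74 to +74, 47 mm deep, so fingers may reach below a seated plate.
- deck (a point): Point on the deck's surface (65 mm above the sill) midway between the two pins, axes as sealer. The plate is home when its origin lies here with its y along the deck's y.
- pin_left (a point): Tip of the locating pin at the sealer's y = +86 mm. Both pins are 10 mm in diameter, 24 mm tall above the deck, straight for 14 mm and then tapered to 4 mm at the tip (2 mm play all round in the plate's holes).
- pin_right (a point): Tip of the other pin, at the sealer's y = -86 mm.
- catch_roller (a point): Catch at the front: a brass sprung roller in a bracket that stands 22 mm above the deck, at the sealer's x -90 to -76, y -20 to +20 mm; this point, at x -90 mm and 70 mm above the sill, is its middle. A striker on the head pushes the roller back, passes below it and is held.
- head (a joint): Opening angle of the sealing head, rad: 0 fully shut, 1.72 to 1.86 at the start (upright, leaning back), stop at 1.9. A stiff friction hinge: it stays where it is left, some 5 N at the handle moves it. Near 0.07 rad the striker meets the catch; 5 to 10 N down on the handle takes it past, then it snaps to 0 and is held.
- head_hinge (a point): Middle of the hinge axis: sealer's x = +100 mm, 98 mm above the sill, along the sealer's y. At opening q, a point r along the head and h above the axis (measured shut) lies at sealer's x = 100 - r cos q + h sin q, height 98 + r sin q + h cos q (mm). The head is a slab 205 mm long, 190 wide, upper face at h = 17 mm; its platens end 3 mm above a seated plate.
- head_handle (a point): Middle of the black handle bar at the head's free edge: 18 mm in diameter, 138 mm long, parallel to the hinge, at r = 222 mm, h = 12 mm (110 mm above the sill when shut, about 310 when open). Push it or pinch it between its two arms, 94 mm apart. To close the open head, push the bar from the side that looks away from the pins.
- timer: Bystander: grey triple-dial kitchen timer, 52 x 170 x 78 mm, chrome button on top; origin at the centre of its underside.
- canister: Bystander: empty clamped-lid glass canister, 104 mm in diameter, 217 mm tall; origin at the centre of its underside.
- ramekin: Bystander: black melamine ramekin, 90 mm in diameter, 45 mm tall; origin at the centre of its underside.
- separator: Bystander: white plastic egg separator, cup 80 mm in diameter, 22 mm tall, handle to 107 mm from the cup's axis along its x; origin below the middle of the cup.

How it is judged:
By the outcome, as a careful person would: the job done as asked, in the order asked, and still so for the second after the job is handed in, with the robot touching nothing.
It also fails if it takes over 72 s, if anything falls off the work surface, if the arm or the gripper's body presses on something with over 40 N, if the wrist force passes 120 N, or if a joint passes its speed limit or range.

## Robot

A 7-joint arm with a two-finger parallel gripper is mounted at the origin on the work surface. World frame = base frame: x ahead of the robot, y to its left, z up, the work surface at z = 0. Lengths are in m, angles in rad, forces in N, time in s.
With the tool pointing down it reaches from about 0.425 to 0.8 m from the base axis. Payload 8.3 kg.
Tool frame: the origin (TCP) lies at the very end of the fingers, on their centre line; the grasp point (between the pads) lies 19 mm behind it; z points along the fingers, y is the direction in which the jaws open and shut (so a half turn about z gives the same grasp; the last joint's range is limited). The gripper opens to 85 mm and grips with 20 to 120 N. Pads are 22 mm wide; open, the fingers measure 114 mm over their backs; the gripper's body (76 mm by 85 mm) begins 54 mm behind the grasp point. The pads swing forward as they close: fully open they stand 13 mm farther back than shut.
Start: joints at [1.279, 0.383, 0.016, 1.37, -0.006, 1.388, -0.046], TCP at [0.142, -0.609, 0.231] pointing down, gripper open.
Joint ranges: [-2.95, 2.95], [-0.25, 2.06], [-1.52, 1.56], [0.18, 2.33], [-1.44, 4.58], [0.02, 2.06], [-3.01, 3.01]. Speed limits (rad/s): [2.39, 2.39, 3.01, 3.01, 3.14, 3.14, 3.14].

## Interface

Orientations are given as a unit quaternion [x, y, z, w].
In Python, from plant import robot, read_camera, workorder gives the robot as it stands. The module is installed in compiled form; this text tells all that it offers.
- The arm moves only by the tool send_rows, never from a script. Its argument "rows" is a list of rows, each a list of 3 entries, a list of its own where there are three numbers: the finger opening in cm, from 0 to 8.54, then the shift along the tool's x, y, z in cm, then the turn, a rotation vector about the tool's x, y, z in degrees. In form: [[gripper, [tx, ty, tz], [wx, wy, wz]], ...]. A call has exactly 5 rows; each row shifts and turns the commanded pose from where the row before left it, along the tool's axes as they then stand; what a row does not reach is not made up. A row lasts 1/8 s, in which the tool goes at most 62.5 mm and 10.7 degrees, less where a joint would pass 70% of its speed; a pose out of reach is approached as far as the arm can. A call with a gripper value outside its range is refused whole. The fingers move at their own pace and stop on an object; "squeeze" is the grip in N (left out, the last holds). Time passes only in rows, so rows that do not move let the fingers close, or fill a call up. It gives the time, the measured TCP pose, the force and the opening at its end, in the units of the state.
- robot.observe(): the state, without advancing time (a new reading comes with each control period).
- read_camera(name): name is "scene" or "top" or "wrist"; returns a dict with "color" (400x640x3 uint8, red, green, blue), "K" (3x3 intrinsics, pixels), "origin" and "rotation" of the camera in the world. Camera axes: x right, y down, z forward; pixel columns grow to the right and rows downward; lengths in m; the calibration is good to about 2 mm. The wrist camera is an equidistant fisheye: a pixel r from the principal point sees the ray r / f radians off the axis. A picture is of the moment at which its call begins. There is no depth.
- workorder.close_job(): hands the job in, once; it reports no verdict.
The state is a dict: "t": time; "joint_pos": joint angles; "qvel": joint speeds; "joint_torque": joint torques, N m; "position": TCP position; "ee_rot": TCP orientation; "contact_force": force on the tool from outside, world axes, zero at the start; "ft_torque": the same for the moment, N m; "width": opening from 0.0 (shut) to 1.0 (fully open).
Only numpy, scipy, OpenCV 4.12 (cv2) and the standard library are available. Lean on these libraries where they do the work, as an engineer would, in place of code of your own. Each camera call takes 0.05 s, during which the arm holds its last target. There are 200 camera calls.

## Working session

There is one attempt and no reset: what is moved stays moved. The work goes in short steps, Python scripts to look and compute and a tool call to move; the robot and the scene stay as the last step left them, time stands still between calls to the robot, and variables do not carry over. Pictures are saved under pics/ and viewed, about 8 in all and at most 12, crops included, and the job is handed in when it is done.

Besides the shell and the picture viewer there is one more tool, called after "Request:" by a JSON object that holds its "fn" and its "kwargs", one argument or row to a line. send_rows: Moves the arm, as the interface text tells. Its arguments: {"type":"object","properties":{"rows":{"type":"array"},"squeeze":{"type":"number"}},"required":["rows"]}

```bash
mkdir -p pics
cat > h.py <<'E'
import numpy as np, cv2
from scipy.spatial.transform import Rotation as R
from plant import robot, read_camera, workorder
def snap(n,f,crop=None,s=1):
    c=read_camera(n); im=c["color"][:,:,::-1]
    if crop: x0,y0,x1,y1=crop; im=im[y0:y1,x0:x1]
    im=cv2.resize(im,None,fx=s,fy=s,interpolation=cv2.INTER_CUBIC) if s!=1 else im
    cv2.imwrite("pics/"+f,im); np.savez("pics/"+f+".npz",**{k:np.array(v) for k,v in c.items()}); return c
def ray(c,u,v,fish=False):
    K=np.array(c["K"]);a=np.array([(u-K[0,2])/K[0,0],(v-K[1,2])/K[1,1]])
    if fish:
        t=np.hypot(*a); d=np.array([*(a/max(t,1e-9)*np.sin(t)),np.cos(t)])
    else: d=np.array([*a,1.])
    return np.array(c["origin"]),np.array(c["rotation"])@d
def onz(c,u,v,z,fish=False):
    o,d=ray(c,u,v,fish); return o+d*(z-o[2])/d[2]
def proj(c,p,fish=False):
    q=np.array(c["rotation"]).T@(np.array(p)-np.array(c["origin"])); K=np.array(c["K"])
    if fish:
        r=np.hypot(q[0],q[1]); t=np.arctan2(r,q[2]); a=q[:2]/max(r,1e-9)*t
    else: a=q[:2]/q[2]
    return np.array([K[0,0]*a[0]+K[0,2],K[1,1]*a[1]+K[1,2]])
def delta(p,ypt=None):
    "shift in tool axes cm to world p"
    s=robot.observe(); r=R.from_quat(s["ee_rot"]); return r.inv().apply(np.array(p)-s["position"])*100
E
python3 - <<'E'
from h import *
s=robot.observe(); print(s); print(R.from_quat(s["ee_rot"]).as_matrix().round(3))
for n in("scene","top"):
    c=snap(n,n+"1.png",s=1.25); print(n,c["K"],c["origin"],c["rotation"])
c=read_camera("wrist"); print(c["K"],c["origin"],c["rotation"])
E
```

```text
{'t': 0.0, 'joint_pos': array([ 1.27909954,  0.38427904,  0.01636381,  1.37117761, -0.00631766,
        1.38822152, -0.04647649]), 'qvel': array([-7.04159185e-04,  3.90141443e-04, -7.89755681e-04,  1.14986098e-03,
        3.81940506e-04, -1.12245857e-03,  5.14046884e-05]), 'joint_torque': array([ 2.90437993e-04, -6.27598214e+01,  8.44398513e-01, -3.71818435e+01,
        1.65580219e-02,  1.43473124e-02,  8.86595160e-06]), 'position': array([ 0.14168099, -0.60819337,  0.2302427 ]), 'ee_rot': array([ 9.93457795e-01,  1.14195327e-01, -1.25610288e-04, -1.01066400e-03]), 'contact_force': array([-0.38777693, -0.02507793, -0.29797226]), 'ft_torque': array([-0.0171752 ,  0.03847012,  0.00325539]), 'width': 1.0039303340303465}
[[ 0.974  0.227 -0.   ]
 [ 0.227 -0.974  0.002]
 [-0.    -0.002 -1.   ]]
scene [[519.40177122   0.         321.08934623]
 [  0.         519.40177122 199.73311461]
 [  0.           0.           1.        ]] [ 1.75287816 -0.2723404   1.12905662] [ 0.68313082  0.60147925 -0.27588754 -0.30893537]
top [[488.71739621   0.         324.1005942 ]
 [  0.         488.71739621 191.72837695]
 [  0.           0.           1.        ]] [ 0.34479684 -0.1096935   1.47771592] [ 0.71296319 -0.6969057   0.06265616 -0.04560857]
[[309.70691629   0.         315.72091827]
 [  0.         309.70691629 197.18886677]
 [  0.           0.           1.        ]] [ 0.21921281 -0.59048094  0.37466352] [ 0.77331876 -0.61424967 -0.09842468  0.12242552]
```

```bash
sed -i 's/np.array(c\["rotation"\])/R.from_quat(np.array(c["rotation"])).as_matrix()/g' h.py; python3 -c "
from h import *
s=robot.observe()
for n in('scene','top'):
    c=dict(np.load('pics/%s1.png.npz'%n)); print(n,proj(c,s['position'])*1.25)
"
```

```text
scene [206.98134006 123.51370255]
top [637.91940515 442.70031657]
```

View pics/top1.png

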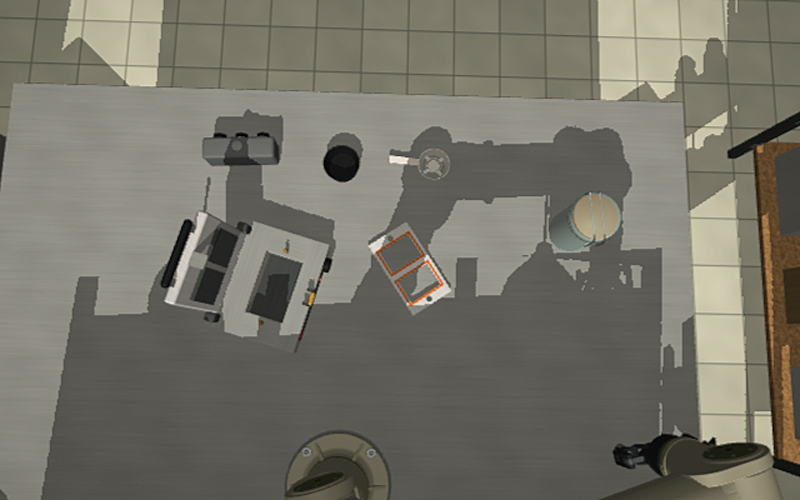

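View pics/scene1.png

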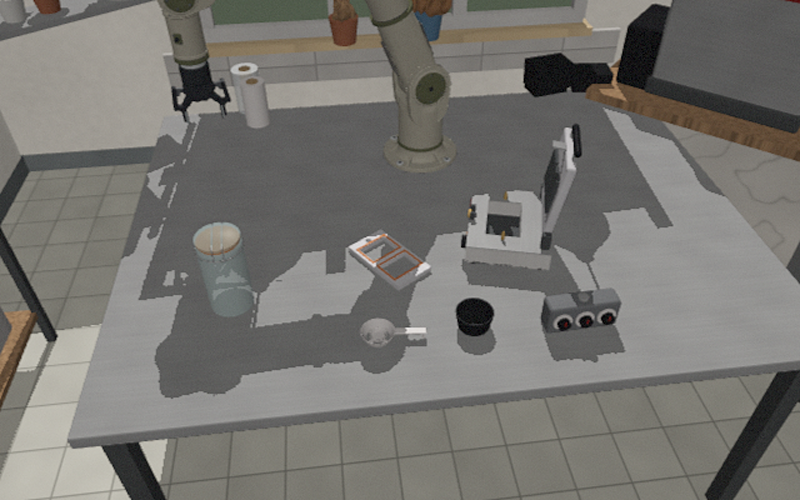

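Run:
```python
import cv2
im=cv2.imread('pics/top1.png'); im=im[160:360,150:470]; cv2.imwrite('pics/top1c.png',cv2.resize(im,None,fx=2.5,fy=2.5,interpolation=cv2.INTER_CUBIC))
```

```text
(no output)
```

View pics/top1c.png

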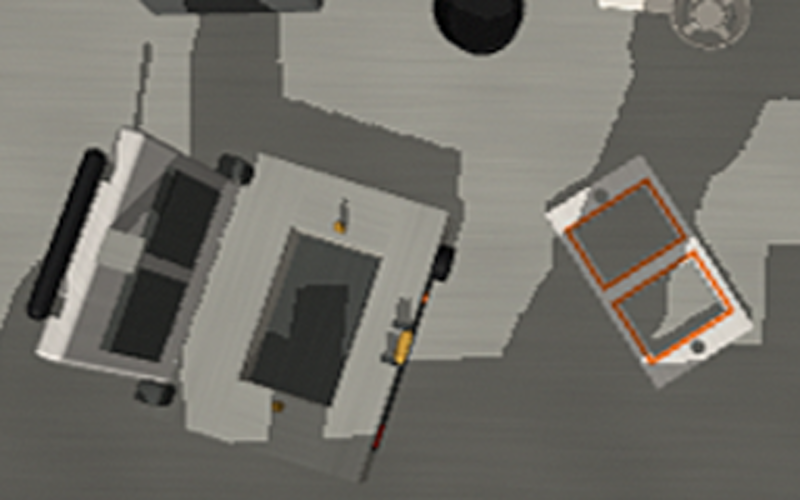

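Run:
```python
from h import *
c=dict(np.load('pics/top1.png.npz'))
P=lambda u,v,z: onz(c,u/3.125+120,v/3.125+128,z)
pl=[P(*q,.014) for q in[(545,212),(642,155),(754,326),(658,388),(600,196),(698,347)]]
for p in pl:print(p.round(4))
print('plate c',np.mean(pl[:4],0).round(4),np.mean(pl[4:],0).round(4))
a=lambda p,q:np.degrees(np.arctan2(*(p-q)[[1,0]]))
print('yaw y',a(pl[4],pl[5]),a(pl[0],pl[3]),a(pl[1],pl[2]), np.linalg.norm(pl[4]-pl[5]))
w=[P(*q,.065) for q in[(291,229),(383,258),(330,406),(240,380)]]
print('well c',np.mean(w,0).round(4),'y dir',a(w[0],w[3]),a(w[1],w[2]),'x dir',a(w[0],w[1]),a(w[3],w[2]),np.linalg.norm(w[0]-w[3]))
pn=[P(341,228,.082),P(278,406,.082)]
print('pins',pn,np.mean(pn,0),a(*pn),np.linalg.norm(pn[0]-pn[1]))
h=[P(98,152,.31),P(38,316,.31)];print('handle',h,np.mean(h,0),a(*h),np.linalg.norm(h[0]-h[1]))
for n,u,v,z in[('ram',478,10,.045)]:print(n,P(u,v,z))
```

```text
[ 0.5565 -0.0532  0.014 ]
[ 0.615  -0.1459  0.014 ]
[ 0.451  -0.2568  0.014 ]
[ 0.3899 -0.1657  0.014 ]
[ 0.5735 -0.106   0.014 ]
[ 0.4297 -0.2033  0.014 ]
plate c [ 0.5031 -0.1554  0.014 ] [ 0.5016 -0.1546  0.014 ]
yaw y 34.073340340697 34.029414415431525 34.06437175919274 0.17366706384634667
well c [0.4457 0.1567 0.065 ] y dir -15.414066725659193 -17.01735809197327 x dir 73.82134822634136 75.29913577519099 0.1453353844199599
pins [array([0.52728363, 0.1306368 , 0.082     ]), array([0.36432474, 0.17896317, 0.082     ])] [0.44580418 0.15479998 0.082     ] -16.518018800095135 0.16997363507646532
handle [array([0.55196869, 0.28063323, 0.31      ]), array([0.42476698, 0.31628359, 0.31      ])] [0.48836784 0.29845841 0.31      ] -15.656395525198242 0.13210307348244157
ram [0.7474268  0.01609278 0.045     ]
```

```bash
cat >> h.py <<'E'
def down(yaw): # tool pointing down, tool y at yaw (deg)
    a=np.radians(yaw); y=np.array([np.cos(a),np.sin(a),0]); z=np.array([0,0,-1.]); return R.from_matrix(np.c_[np.cross(y,z),y,z])
def plan(wps,g,vmax=5.5,wmax=9.5,start=None):
    "wps: [(pos m, R or None, signed_total_turn_about_world_z deg or None)]"
    s=robot.observe(); p=np.array(s["position"]); r=R.from_quat(s["ee_rot"])
    if start: p,r=np.array(start[0]),start[1]
    rows=[]
    for w in wps:
        q=np.array(w[0]); rt=w[1] if w[1] is not None else r
        rv=(rt*r.inv()).as_rotvec()
        if len(w)>2 and w[2]:  # long way
            n_=np.linalg.norm(rv); 
            if rv[2]*w[2]<0: rv=rv*(1-2*np.pi/n_)
        n=max(int(np.ceil(np.linalg.norm(q-p)*100/vmax)),int(np.ceil(np.degrees(np.linalg.norm(rv))/wmax)),1)
        p0,r0=p,r
        for i in range(1,n+1):
            pi=p0+(q-p0)*i/n; ri=R.from_rotvec(rv*i/n)*r0
            t=np.round(r.inv().apply(pi-p)*100,1 if i<n else 2); o=np.round((r.inv()*ri).as_rotvec(degrees=True),1)
            p=p+r.apply(t/100); r=r*R.from_rotvec(o,degrees=True)
            rows.append([g,t.tolist(),o.tolist()])
    while len(rows)%5: rows.append([g,[0,0,0],[0,0,0]])
    for i in range(0,len(rows),5): print(str(rows[i:i+5]).replace(' ','').replace('.0,',',').replace('.0]',']'))
    return p,r
E
python3 - <<'E'
from h import *
c=read_camera("wrist");s=robot.observe()
r=R.from_quat(s["ee_rot"]);print("cam in tool",r.inv().apply(c["origin"]-s["position"]),"\n",(r.inv()*R.from_quat(c["rotation"])).as_matrix().round(3))
t=dict(np.load('pics/top1.png.npz'));print('canister',onz(t,575/1.25,235/1.25,0.))
p,_=plan([([.50,-.155,.29],down(64),1),([.446,.150,.29],down(164),1)],5.0)
E
```

```text
cam in tool [ 7.95480070e-02 -2.32700939e-05 -1.44146663e-01] 
 [[-0.001 -0.951 -0.31 ]
 [ 1.    -0.001 -0.001]
 [ 0.    -0.31   0.951]]
canister [ 0.59554152 -0.56225935  0.        ]
[[5,[3,-2.4,-0.4],[-0,-0,-9.4]],[5,[3.4,-1.9,-0.4],[-0,-0,-9.4]],[5,[3.6,-1.3,-0.4],[-0,-0,-9.4]],[5,[3.8,-0.7,-0.4],[-0,-0,-9.4]],[5,[3.8,-0,-0.4],[-0,-0,-9.4]]]
[[5,[3.9,0.5,-0.4],[0,-0,-9.4]],[5,[3.6,1.2,-0.3],[0,-0,-9.3]],[5,[3.4,1.8,-0.4],[0,-0,-9.4]],[5,[3.2,2.3,-0.4],[0,-0,-9.4]],[5,[2.6,2.7,-0.4],[0,-0.1,-9.4]]]
[[5,[2.2,3.2,-0.4],[0,0,-9.4]],[5,[1.7,3.5,-0.4],[0,0,-9.4]],[5,[1,3.7,-0.4],[-0,0,-9.4]],[5,[0.5,3.8,-0.4],[-0,0,-9.4]],[5,[-0.23,3.86,-0.41],[-0,0,-9.4]]]
[[5,[1.7,2.3,-0],[-0,-0,-9.1]],[5,[1.2,2.5,-0],[-0,-0,-9.1]],[5,[0.9,2.7,-0],[-0,-0,-9.1]],[5,[0.4,2.8,-0],[-0,-0,-9.1]],[5,[0,2.8,-0],[-0,-0,-9]]]
[[5,[-0.4,2.8,-0],[-0,-0,-9.1]],[5,[-0.9,2.6,-0],[-0,-0,-9.1]],[5,[-1.3,2.5,-0],[-0,-0,-9.1]],[5,[-1.7,2.3,-0],[-0,-0,-9.1]],[5,[-2,1.9,-0],[-0,-0,-9.1]]]
[[5,[-2.32,1.65,-0.02],[-0,-0,-9.1]],[5,[0,0,0],[0,0,0]],[5,[0,0,0],[0,0,0]],[5,[0,0,0],[0,0,0]],[5,[0,0,0],[0,0,0]]]
```

Request:
{"fn": "send_rows", "kwargs": {
  "rows": [
    [5, [3, -2.4, -0.4], [0, 0, -9.4]],
    [5, [3.4, -1.9, -0.4], [0, 0, -9.4]],
    [5, [3.6, -1.3, -0.4], [0, 0, -9.4]],
    [5, [3.8, -0.7, -0.4], [0, 0, -9.4]],
    [5, [3.8, 0, -0.4], [0, 0, -9.4]]
  ]
}}

```text
t: 0.82
position: [0.262, -0.4569, 0.2513]
ee_rot: [0.864, 0.503, -0.0, -0.0]
contact_force: [0.5, -0.5, 0.0]
width: 0.59
```

Request:
{"fn": "send_rows", "kwargs": {
  "rows": [
    [5, [3.9, 0.5, -0.4], [0, 0, -9.4]],
    [5, [3.6, 1.2, -0.3], [0, 0, -9.3]],
    [5, [3.4, 1.8, -0.4], [0, 0, -9.4]],
    [5, [3.2, 2.3, -0.4], [0, 0, -9.4]],
    [5, [2.6, 2.7, -0.4], [0, 0, -9.4]]
  ]
}}

```text
t: 1.45
position: [0.3812, -0.3056, 0.2704]
ee_rot: [0.592, 0.806, -0.0, -0.0]
contact_force: [-0.5, -0.5, 0.6]
width: 0.59
```

Request:
{"fn": "send_rows", "kwargs": {
  "rows": [
    [5, [2.2, 3.2, -0.4], [0, 0, -9.4]],
    [5, [1.7, 3.5, -0.4], [0, 0, -9.4]],
    [5, [1, 3.7, -0.4], [0, 0, -9.4]],
    [5, [0.5, 3.8, -0.4], [0, 0, -9.4]],
    [5, [-0.2, 3.9, -0.4], [0, 0, -9.4]]
  ]
}}

```text
t: 2.08
position: [0.5006, -0.1538, 0.2904]
ee_rot: [0.222, 0.975, -0.0, 0.0]
contact_force: [-0.3, -0.4, 0.3]
width: 0.586
```

Request:
{"fn": "send_rows", "kwargs": {
  "rows": [
    [5, [1.7, 2.3, 0], [0, 0, -9.1]],
    [5, [1.2, 2.5, 0], [0, 0, -9.1]],
    [5, [0.9, 2.7, 0], [0, 0, -9.1]],
    [5, [0.4, 2.8, 0], [0, 0, -9.1]],
    [5, [0, 2.8, 0], [0, 0, -9]]
  ]
}}

```text
t: 2.7
position: [0.4754, -0.0149, 0.2903]
ee_rot: [-0.171, 0.985, -0.0, -0.0]
contact_force: [-0.2, 0.3, -0.5]
width: 0.586
```

Request:
{"fn": "send_rows", "kwargs": {
  "rows": [
    [5, [-0.4, 2.8, 0], [0, 0, -9.1]],
    [5, [-0.9, 2.6, 0], [0, 0, -9.1]],
    [5, [-1.3, 2.5, 0], [0, 0, -9.1]],
    [5, [-1.7, 2.3, 0], [0, 0, -9.1]],
    [5, [-2, 1.9, 0], [0, 0, -9.1]]
  ]
}}

```text
t: 3.32
position: [0.4508, 0.123, 0.2903]
ee_rot: [-0.539, 0.842, -0.0, -0.0]
contact_force: [0.4, -0.7, -0.4]
width: 0.589
```

Request:
{"fn": "send_rows", "kwargs": {
  "rows": [
    [5, [-2.3, 1.6, 0], [0, 0, -9.1]],
    [5, [0, 0, 0], [0, 0, 0]],
    [5, [0, 0, 0], [0, 0, 0]],
    [5, [0, 0, 0], [0, 0, 0]],
    [5, [0, 0, 0], [0, 0, 0]]
  ]
}}

```text
t: 3.95
position: [0.4466, 0.149, 0.2903]
ee_rot: [-0.601, 0.799, -0.0, -0.0]
contact_force: [0.3, 0.9, 0.4]
width: 0.587
```

Very accurate tracking. Look from the wrist.

Run:
```python
from h import *
c=snap("wrist","w1.png",s=1.25); print(robot.observe()["joint_pos"].round(2))
```

```text
[ 0.54  0.1  -0.99  1.64  0.08  1.45  2.41]
```

View pics/w1.png

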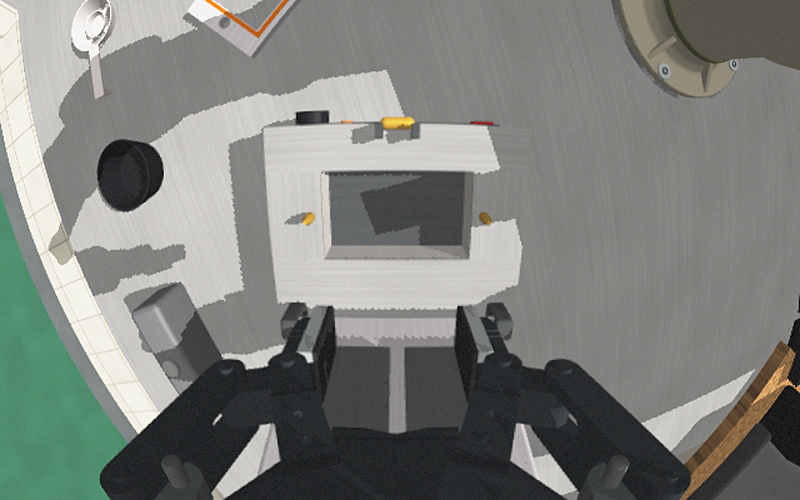

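Run:
```python
import numpy as np,cv2
im=np.load('pics/w1.png.npz')['color'][:,:,::-1]
a=im[159:189,226:266];b=im[159:189,369:409]
cv2.imwrite('pics/w1c.png',np.hstack([cv2.resize(x,None,fx=10,fy=10,interpolation=cv2.INTER_CUBIC) for x in(a,b)]))
```

```text
(no output)
```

View pics/w1c.png

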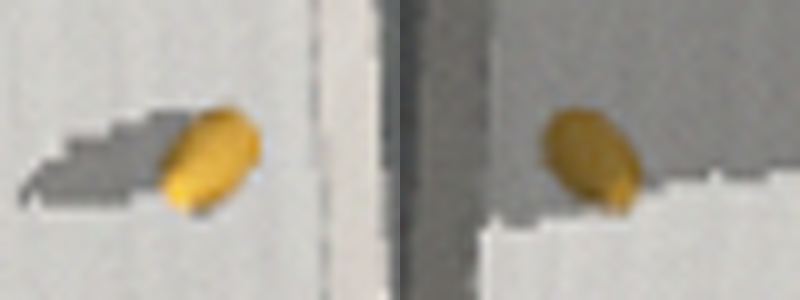

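Run:
```python
from h import *
c=dict(np.load('pics/w1.png.npz'))
f=lambda x,y,u0,z: onz(c,u0+x/10-.45,159+y/10-.45,z,True)
tl,tr=f(178,194,226,.089),f(618-400,196,369,.089)
bl,br=f(228,141,226,.066),f(578-400,143,369,.066)
a=lambda p,q:np.degrees(np.arctan2(*(p-q)[[1,0]]))
for l,r in((tl,tr),(bl,br)): print(l,r,(l+r)/2,a(l,r),a(r,l),np.linalg.norm(l-r))
```

```text
[0.53081994 0.13443494 0.089     ] [0.36514618 0.18265231 0.089     ] [0.44798306 0.15854362 0.089     ] -16.227004908034555 163.77299509196547 0.17254769718211976
[0.52943366 0.13398961 0.066     ] [0.36470465 0.18192407 0.066     ] [0.44706915 0.15795684 0.066     ] -16.224455887866263 163.77554411213373 0.17156153413310857
```

Run:
```python
from h import *
p,r=plan([([.503,-.154,.25],down(34),-1),([.503,-.154,.055],down(34))],5.0,vmax=5)
plan([([.503,-.154,.005],down(34))],5.0,vmax=1.1,start=(p,r))
```

```text
[[5,[2,-1,0.3],[-0,-0,9.3]],[5,[1.8,-1.3,0.3],[-0,-0,9.3]],[5,[1.5,-1.5,0.3],[-0,-0,9.2]],[5,[1.3,-1.8,0.3],[-0,0,9.3]],[5,[1,-2,0.2],[-0,0,9.3]]]
[[5,[0.6,-2.1,0.3],[-0,0,9.3]],[5,[0.3,-2.2,0.3],[-0,0,9.3]],[5,[-0.1,-2.2,0.3],[-0,0,9.2]],[5,[-0.4,-2.2,0.3],[-0,0,9.3]],[5,[-0.7,-2,0.3],[-0,0,9.3]]]
[[5,[-1.1,-1.9,0.3],[-0,0,9.3]],[5,[-1.4,-1.8,0.3],[-0,0,9.3]],[5,[-1.6,-1.4,0.2],[-0,0,9.2]],[5,[-1.88,-1.22,0.33],[-0,0,9.3]],[5,[-0,0,4.9],[-0,0,0]]]
[[5,[-0,0,4.9],[-0,0,0]],[5,[-0,0,4.8],[-0,0,0]],[5,[-0,0,4.9],[-0,0,0]],[5,[0,0,0],[0,0,0]],[5,[0,0,0],[0,0,0]]]
[[5,[-0,0,1],[-0,0,0]],[5,[-0,0,1],[-0,0,0]],[5,[-0,0,1],[-0,0,0]],[5,[-0,0,1],[-0,0,0]],[5,[-0,0,1],[-0,0,0]]]
```

Request:
{"fn": "send_rows", "kwargs": {
  "rows": [
    [5, [2, -1, 0.3], [0, 0, 9.3]],
    [5, [1.8, -1.3, 0.3], [0, 0, 9.3]],
    [5, [1.5, -1.5, 0.3], [0, 0, 9.2]],
    [5, [1.3, -1.8, 0.3], [0, 0, 9.3]],
    [5, [1, -2, 0.2], [0, 0, 9.3]]
  ]
}}

```text
t: 4.62
position: [0.4665, 0.0403, 0.2762]
ee_rot: [-0.236, 0.972, 0.0, -0.0]
contact_force: [-0.0, 0.5, 0.0]
width: 0.586
```

Request:
{"fn": "send_rows", "kwargs": {
  "rows": [
    [5, [0.6, -2.1, 0.3], [0, 0, 9.3]],
    [5, [0.3, -2.2, 0.3], [0, 0, 9.3]],
    [5, [-0.1, -2.2, 0.3], [0, 0, 9.2]],
    [5, [-0.4, -2.2, 0.3], [0, 0, 9.3]],
    [5, [-0.7, -2, 0.3], [0, 0, 9.3]]
  ]
}}

```text
t: 5.25
position: [0.4869, -0.0675, 0.2612]
ee_rot: [0.166, 0.986, 0.0, -0.0]
contact_force: [-0.3, -0.9, -0.6]
width: 0.588
```

Request:
{"fn": "send_rows", "kwargs": {
  "rows": [
    [5, [-1.1, -1.9, 0.3], [0, 0, 9.3]],
    [5, [-1.4, -1.8, 0.3], [0, 0, 9.3]],
    [5, [-1.6, -1.4, 0.2], [0, 0, 9.2]],
    [5, [-1.9, -1.2, 0.3], [0, 0, 9.3]],
    [5, [0, 0, 4.9], [0, 0, 0]]
  ]
}}

```text
t: 5.88
position: [0.5058, -0.1564, 0.2034]
ee_rot: [0.472, 0.882, 0.0, 0.003]
contact_force: [0.1, 0.1, -0.9]
width: 0.586
```

Request:
{"fn": "send_rows", "kwargs": {
  "rows": [
    [5, [0, 0, 4.9], [0, 0, 0]],
    [5, [0, 0, 4.8], [0, 0, 0]],
    [5, [0, 0, 3], [0, 0, 0]],
    [5, [0, 0, 0], [0, 0, 0]],
    [5, [0, 0, 0], [0, 0, 0]]
  ]
}}

```text
t: 6.5
position: [0.5045, -0.1535, 0.0757]
ee_rot: [0.469, 0.883, 0.0, 0.001]
contact_force: [-0.2, -0.0, -0.5]
width: 0.582
```

Run:
```python
from h import *
c=snap("wrist","w2.png",s=1.25); s=robot.observe(); print(s["position"],s["width"],delta([.503,-.154,.005]))
```

```text
[ 0.50480265 -0.15360278  0.07606438] 0.5848928095592157 [ 0.08272495 -0.18366361  7.10598065]
```

View pics/w2.png

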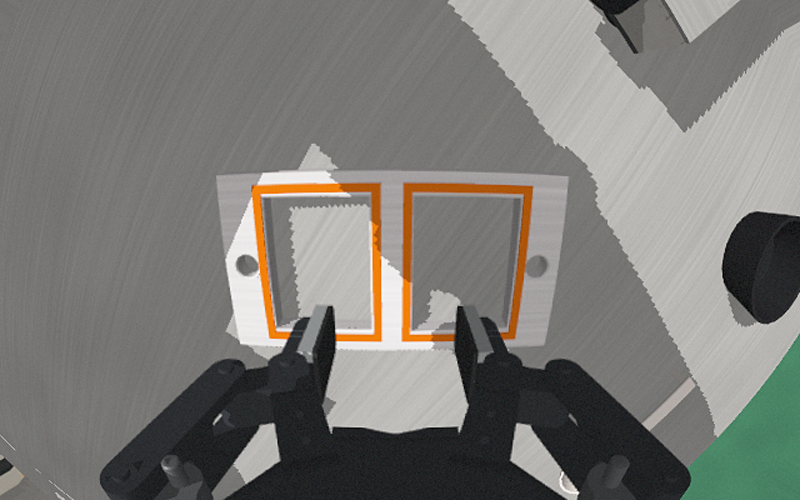

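Run:
```python
from h import *
c=dict(np.load('pics/w2.png.npz'))
l,r=[onz(c,u/1.25-.1,v/1.25-.1,.0145,True) for u,v in((247.5,264.5),(537,265.5))]
print(l,r,(l+r)/2,np.linalg.norm(l-r),np.degrees(np.arctan2(*(r-l)[[1,0]])))
s=robot.observe();print(np.degrees(np.arctan2(*R.from_quat(s["ee_rot"]).as_matrix()[[1,0],1])))
m=(l+r)/2; print(delta([m[0],m[1],.005]))
```

```text
[ 0.43091737 -0.201639    0.0145    ] [ 0.57428656 -0.10560875  0.0145    ] [ 0.50260197 -0.15362388  0.0145    ] 0.17255878703374075 33.814609284385206
34.09308650931621
[ 0.13618408 -0.19554256  7.10585076]
```

Request:
{"fn": "send_rows", "kwargs": {
  "rows": [
    [5, [0.1, -0.2, 3], [0, 0, 0]],
    [5, [0, 0, 2], [0, 0, 0]],
    [5, [0, 0, 1], [0, 0, 0]],
    [5, [0, 0, 0.6], [0, 0, 0]],
    [5, [0, 0, 0.4], [0, 0, 0]]
  ]
}}

```text
t: 7.18
position: [0.5021, -0.1537, 0.0049]
ee_rot: [0.469, 0.883, 0.0, 0.001]
contact_force: [0.9, 0.4, 0.6]
width: 0.587
```

Request:
{"fn": "send_rows", "kwargs": {
  "rows": [
    [1.8, [0, 0, 0], [0, 0, 0]],
    [1.8, [0, 0, 0], [0, 0, 0]],
    [1.8, [0, 0, 0], [0, 0, 0]],
    [1.8, [0, 0, 0], [0, 0, 0]],
    [1.8, [0, 0, 0], [0, 0, 0]]
  ],
  "squeeze": 80
}}

```text
t: 7.8
position: [0.5019, -0.1535, 0.0052]
ee_rot: [0.469, 0.883, 0.0, 0.001]
contact_force: [-1.8, 1.5, 6.4]
width: 0.248
```

Request:
{"fn": "send_rows", "kwargs": {
  "rows": [
    [1.8, [0, 0, -0.3], [0, 0, 0]],
    [1.8, [0, 0, -0.5], [0, 0, 0]],
    [1.8, [0, 0, -1], [0, 0, 0]],
    [1.8, [0, 0, -1.5], [0, 0, 0]],
    [1.8, [0, 0, -1.5], [0, 0, 0]]
  ]
}}

```text
t: 8.43
position: [0.5016, -0.1535, 0.0537]
ee_rot: [0.469, 0.883, 0.0, 0.0]
contact_force: [-0.1, -0.0, -2.4]
width: 0.253
```

Request:
{"fn": "send_rows", "kwargs": {
  "rows": [
    [1.8, [0, 0, -2.5], [0, 0, 0]],
    [1.8, [0, 0, -2.5], [0, 0, 0]],
    [1.8, [0, 0, -2], [0, 0, 0]],
    [1.8, [0, 0, 0], [0, 0, 0]],
    [1.8, [0, 0, 0], [0, 0, 0]]
  ]
}}

```text
t: 9.05
position: [0.5009, -0.1535, 0.1219]
ee_rot: [0.469, 0.883, -0.0, -0.0]
contact_force: [0.4, 0.3, -4.6]
width: 0.248
```

Run:
```python
from h import *
c=snap("wrist","w3.png",s=1.25); s=robot.observe(); print(s["position"],s["width"],s["contact_force"])
```

```text
[ 0.50071836 -0.15343511  0.12150616] 0.24943848689869524 [ 0.35819667  0.04023778 -2.6286452 ]
```

View pics/w3.png

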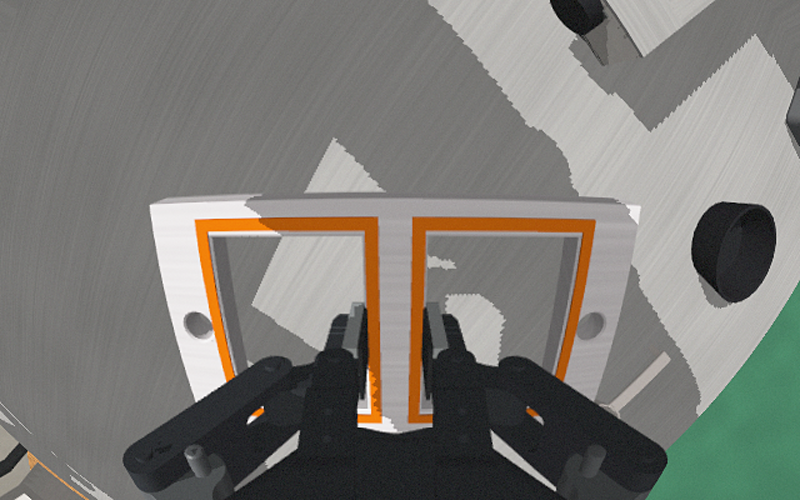

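Run:
```python
import numpy as np,cv2
im=np.load('pics/w3.png.npz')['color'][:,:,::-1]
z=lambda a:cv2.resize(a,None,fx=10,fy=10,interpolation=cv2.INTER_CUBIC)
a=im[245:275,140:180];b=im[245:275,453:493]; c=im[150:180,112:152]; d=im[150:180,485:525]
cv2.imwrite('pics/w3c.png',np.vstack([np.hstack([z(a),z(b)]),np.hstack([z(c),z(d)])]))
```

```text
(no output)
```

View pics/w3c.png

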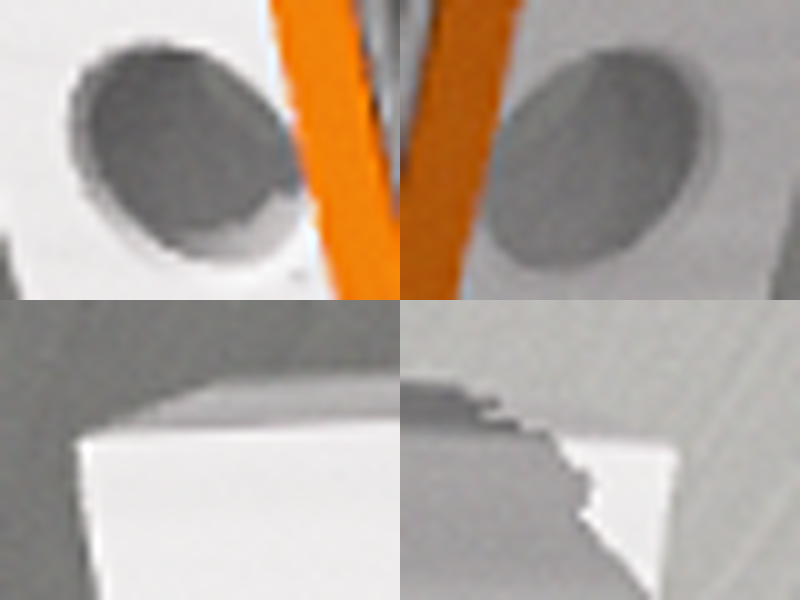

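Run:
```python
from h import *
from scipy.optimize import least_squares
c=dict(np.load('pics/w3.png.npz'))
uv=np.array([[158.25,259.85],[472.55,260.45],[119.35,163.35],[512.55,164.75]])
s=robot.observe(); Rt=R.from_quat(s["ee_rot"]);T=s["position"]
# tool frame pose of plate; plate z = -tool z, plate y = tool y, plate x = -tool x?? use generic: points in tool axes, top face
# left image = tool -y
P=np.array([[0,-.086,0],[0,.086,0],[.055,-.1,0],[.055,.1,0]])
def pts(x): return R.from_rotvec(x[3:]).apply(P)+x[:3]
def res(x): return np.concatenate([proj(c,Rt.apply(p)+T,True)-q for p,q in zip(pts(x),uv)])
r=least_squares(res,np.r_[0,0,-.01,0,0,0],x_scale=[.01]*3+[.1]*3)
print("top-centre in tool mm",r.x[:3]*1e3,"rot deg",np.degrees(r.x[3:]),"res px",r.fun.round(2))
```

```text
top-centre in tool mm [ -1.16942587   0.06017265 -10.14727896] rot deg [0.10541531 0.9959701  0.29268233] res px [ 0.76  0.44 -0.47  0.58 -0.37 -0.52  0.08 -0.49]
```

Run:
```python
from h import *
p,r=plan([([.49,-.03,.20],down(164),1),([.4472,.1572,.17],down(164)),([.4472,.1572,.115],down(164))],1.8,vmax=4)
print(p)
```

```text
[[1.8,[0.8,0.4,-0.6],[0,-0,-9.3]],[1.8,[0.7,0.6,-0.5],[0,-0,-9.3]],[1.8,[0.6,0.6,-0.6],[0,-0,-9.2]],[1.8,[0.4,0.8,-0.5],[0,-0,-9.3]],[1.8,[0.4,0.8,-0.6],[0,-0,-9.3]]]
[[1.8,[0.2,0.8,-0.6],[0,-0,-9.3]],[1.8,[0.1,0.9,-0.5],[0,-0,-9.2]],[1.8,[-0.1,0.9,-0.6],[0,-0,-9.3]],[1.8,[-0.2,0.9,-0.5],[0.1,-0,-9.3]],[1.8,[-0.3,0.8,-0.6],[-0,-0,-9.3]]]
[[1.8,[-0.5,0.7,-0.6],[-0,-0.1,-9.3]],[1.8,[-0.6,0.7,-0.5],[-0,0,-9.2]],[1.8,[-0.6,0.6,-0.6],[-0,0,-9.3]],[1.8,[-0.81,0.42,-0.55],[-0,0,-9.3]],[1.8,[-3.4,1.9,0.6],[-0,0,0]]]
[[1.8,[-3.3,1.8,0.6],[-0,0,0]],[1.8,[-3.4,1.9,0.6],[-0,0,0]],[1.8,[-3.4,1.8,0.6],[-0,0,0]],[1.8,[-3.32,1.88,0.6],[-0,0,0]],[1.8,[0,-0,2.7],[-0,0,0]]]
[[1.8,[0.01,-0,2.8],[-0,0,0]],[1.8,[0,0,0],[0,0,0]],[1.8,[0,0,0],[0,0,0]],[1.8,[0,0,0],[0,0,0]],[1.8,[0,0,0],[0,0,0]]]
[0.44718508 0.15716082 0.11499816]
```

Request:
{"fn": "send_rows", "kwargs": {
  "rows": [
    [1.8, [0.8, 0.4, -0.6], [0, 0, -9.3]],
    [1.8, [0.7, 0.6, -0.5], [0, 0, -9.3]],
    [1.8, [0.6, 0.6, -0.6], [0, 0, -9.2]],
    [1.8, [0.4, 0.8, -0.5], [0, 0, -9.3]],
    [1.8, [0.4, 0.8, -0.6], [0, 0, -9.3]]
  ]
}}

```text
t: 9.72
position: [0.497, -0.1088, 0.1494]
ee_rot: [0.08, 0.997, 0.0, -0.001]
contact_force: [-0.2, 0.1, -2.7]
width: 0.252
```

Request:
{"fn": "send_rows", "kwargs": {
  "rows": [
    [1.8, [0.2, 0.8, -0.6], [0, 0, -9.3]],
    [1.8, [0.1, 0.9, -0.5], [0, 0, -9.2]],
    [1.8, [-0.1, 0.9, -0.6], [0, 0, -9.3]],
    [1.8, [-0.2, 0.9, -0.5], [0, 0, -9.3]],
    [1.8, [-0.3, 0.8, -0.6], [0, 0, -9.3]]
  ]
}}

```text
t: 10.35
position: [0.4929, -0.0649, 0.1775]
ee_rot: [-0.319, 0.948, 0.001, -0.001]
contact_force: [-0.5, 0.4, -3.8]
width: 0.251
```

Request:
{"fn": "send_rows", "kwargs": {
  "rows": [
    [1.8, [-0.5, 0.7, -0.6], [0, 0, -9.3]],
    [1.8, [-0.6, 0.7, -0.5], [0, 0, -9.2]],
    [1.8, [-0.6, 0.6, -0.6], [0, 0, -9.3]],
    [1.8, [-0.8, 0.4, -0.6], [0, 0, -9.3]],
    [1.8, [-3.4, 1.9, 0.6], [0, 0, 0]]
  ]
}}

```text
t: 10.98
position: [0.4824, 0.0059, 0.1949]
ee_rot: [-0.601, 0.799, 0.0, 0.0]
contact_force: [0.4, 1.5, -3.6]
width: 0.255
```

Request:
{"fn": "send_rows", "kwargs": {
  "rows": [
    [1.8, [-3.3, 1.8, 0.6], [0, 0, 0]],
    [1.8, [-3.4, 1.9, 0.6], [0, 0, 0]],
    [1.8, [-3.4, 1.8, 0.6], [0, 0, 0]],
    [1.8, [-3.3, 1.9, 0.6], [0, 0, 0]],
    [1.8, [0, 0, 1.5], [0, 0, 0]]
  ]
}}

```text
t: 11.6
position: [0.4464, 0.1604, 0.1561]
ee_rot: [-0.604, 0.797, 0.0, 0.001]
contact_force: [0.5, -0.4, -3.6]
width: 0.25
```

Request:
{"fn": "send_rows", "kwargs": {
  "rows": [
    [1.8, [0, 0, 1.5], [0, 0, 0]],
    [1.8, [0, 0, 1.5], [0, 0, 0]],
    [1.8, [0, 0, 0], [0, 0, 0]],
    [1.8, [0, 0, 0], [0, 0, 0]],
    [1.8, [0, 0, 0], [0, 0, 0]]
  ]
}}

```text
t: 12.22
position: [0.4481, 0.1568, 0.1269]
ee_rot: [-0.602, 0.799, -0.0, 0.0]
contact_force: [1.0, 1.2, -3.1]
width: 0.25
```

Run:
```python
from h import *
c=snap("wrist","w4.png",s=1.25); s=robot.observe(); print(s["position"],s["width"],s["contact_force"]); r=R.from_quat(s["ee_rot"]).as_matrix(); print(r.round(4), np.degrees(np.arctan2(r[1,1],r[0,1])),delta([.4472,.1572,.095]))
```

```text
[0.4480729  0.15687299 0.12687332] 0.25029352478296396 [ 0.68855145 -0.58069956 -3.60044945]
[[-2.757e-01 -9.612e-01  1.000e-03]
 [-9.612e-01  2.757e-01  2.000e-04]
 [-5.000e-04 -9.000e-04 -1.000e+00]] 163.99472400653588 [-0.00587104  0.09593829  3.18724576]
```

View pics/w4.png

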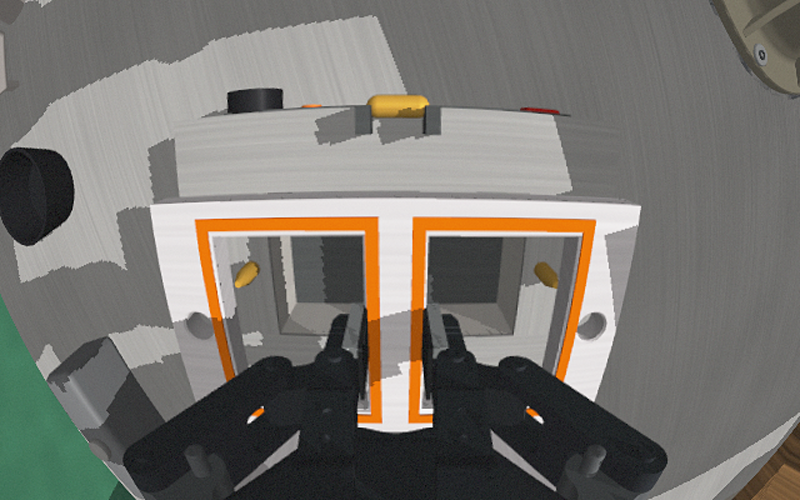

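Run:
```python
from h import *
c=dict(np.load('pics/w4.png.npz'))
l,r=[onz(c,u/1.25-.1,v/1.25-.1,.089,True) for u,v in((239.5,283.5),(552.5,283.5))]
print(l,r,(l+r)/2,np.linalg.norm(l-r),np.degrees(np.arctan2(*(l-r)[[1,0]])))
```

```text
[0.52951862 0.13439934 0.089     ] [0.36599141 0.18144063 0.089     ] [0.44775502 0.15791999 0.089     ] 0.17015884188336688 -16.048750526356926
```

Request:
{"fn": "send_rows", "kwargs": {
  "rows": [
    [1.8, [0, 0.1, 1], [0, 0, 0]],
    [1.8, [0, 0, 1], [0, 0, 0]],
    [1.8, [0, 0, 0.8], [0, 0, 0]],
    [1.8, [0, 0, 0.4], [0, 0, 0]],
    [1.8, [0, 0, 0.3], [0, 0, 0]]
  ]
}}

```text
t: 12.9
position: [0.4467, 0.1572, 0.0911]
ee_rot: [-0.602, 0.799, 0.0, 0.0]
contact_force: [0.0, 0.1, -3.2]
width: 0.25
```

Request:
{"fn": "send_rows", "kwargs": {
  "rows": [
    [1.8, [0, 0, 0.3], [0, 0, 0]],
    [1.8, [0, 0, 0.2], [0, 0, 0]],
    [1.8, [0, 0, 0.2], [0, 0, 0]],
    [1.8, [0, 0, 0.2], [0, 0, 0]],
    [1.8, [0, 0, 0], [0, 0, 0]]
  ]
}}

```text
t: 13.52
position: [0.4466, 0.1571, 0.0822]
ee_rot: [-0.602, 0.799, 0.0, -0.0]
contact_force: [-0.1, -1.1, -3.8]
width: 0.252
```

Request:
{"fn": "send_rows", "kwargs": {
  "rows": [
    [1.8, [0, -0.05, 0.2], [0, 0, 0]],
    [1.8, [0, 0, 0.2], [0, 0, 0]],
    [1.8, [0, 0, 0.2], [0, 0, 0]],
    [1.8, [0, 0, 0.2], [0, 0, 0]],
    [1.8, [0, 0, 0], [0, 0, 0]]
  ]
}}

```text
t: 14.15
position: [0.447, 0.157, 0.0742]
ee_rot: [-0.602, 0.799, 0.0, -0.0]
contact_force: [-0.5, 0.5, -2.5]
width: 0.254
```

Request:
{"fn": "send_rows", "kwargs": {
  "rows": [
    [1.8, [0, 0, 0.1], [0, 0, 0]],
    [1.8, [0, 0, 0.1], [0, 0, 0]],
    [1.8, [0, 0, 0.1], [0, 0, 0]],
    [1.8, [0, 0, 0.1], [0, 0, 0]],
    [1.8, [0, 0, 0], [0, 0, 0]]
  ]
}}

```text
t: 14.78
position: [0.4472, 0.157, 0.0703]
ee_rot: [-0.602, 0.799, 0.0, 0.0]
contact_force: [0.3, 0.6, -3.8]
width: 0.246
```

Request:
{"fn": "send_rows", "kwargs": {
  "rows": [
    [1.8, [0, 0, 0.05], [0, 0, 0]],
    [1.8, [0, 0, 0.05], [0, 0, 0]],
    [1.8, [0, 0, 0.05], [0, 0, 0]],
    [1.8, [0, 0, 0], [0, 0, 0]],
    [1.8, [0, 0, 0], [0, 0, 0]]
  ]
}}

```text
t: 15.4
position: [0.4472, 0.157, 0.0701]
ee_rot: [-0.602, 0.799, -0.001, -0.0]
contact_force: [-7.6, -3.8, 18.0]
width: 0.251
```

Request:
{"fn": "send_rows", "kwargs": {
  "rows": [
    [1.8, [0, 0, -0.1], [0, 0, 0]],
    [1.8, [0, 0, 0], [0, 0, 0]],
    [4.5, [0, 0, 0], [0, 0, 0]],
    [4.5, [0, 0, 0], [0, 0, 0]],
    [4.5, [0, 0, 0], [0, 0, 0]]
  ]
}}

```text
t: 16.02
position: [0.4473, 0.1571, 0.0698]
ee_rot: [-0.602, 0.799, 0.0, 0.0]
contact_force: [0.5, 0.1, -0.4]
width: 0.525
```

Request:
{"fn": "send_rows", "kwargs": {
  "rows": [
    [4.5, [0, 0, -1], [0, 0, 0]],
    [4.5, [0, 0, -2], [0, 0, 0]],
    [4.5, [0, 0, -3], [0, 0, 0]],
    [4.5, [0, 0, -4], [0, 0, 0]],
    [4.5, [0, 0, -4], [0, 0, 0]]
  ]
}}

```text
t: 16.65
position: [0.447, 0.1574, 0.2125]
ee_rot: [-0.602, 0.798, -0.0, 0.001]
contact_force: [0.4, 0.5, -0.2]
width: 0.524
```

Request:
{"fn": "send_rows", "kwargs": {
  "rows": [
    [0, [0, 0, -5], [0, 0, 0]],
    [0, [0, 0, -3], [0, 0, 0]],
    [0, [0, 0, 0], [0, 0, 0]],
    [0, [0, 0, 0], [0, 0, 0]],
    [0, [0, 0, 0], [0, 0, 0]]
  ]
}}

```text
t: 17.27
position: [0.4466, 0.1567, 0.2891]
ee_rot: [-0.602, 0.799, 0.0, -0.001]
contact_force: [0.0, 0.3, 0.3]
width: -0.005
```

Run:
```python
from h import *
c=snap("wrist","w5.png",crop=(160,100,480,300),s=2.5); s=robot.observe(); print(s["position"],s["width"],s["contact_force"])
```

```text
[0.4466468  0.15679414 0.28907161] -0.00278750332706267 [ 0.51724741 -0.52703193 -0.31947193]
```

View pics/w5.png

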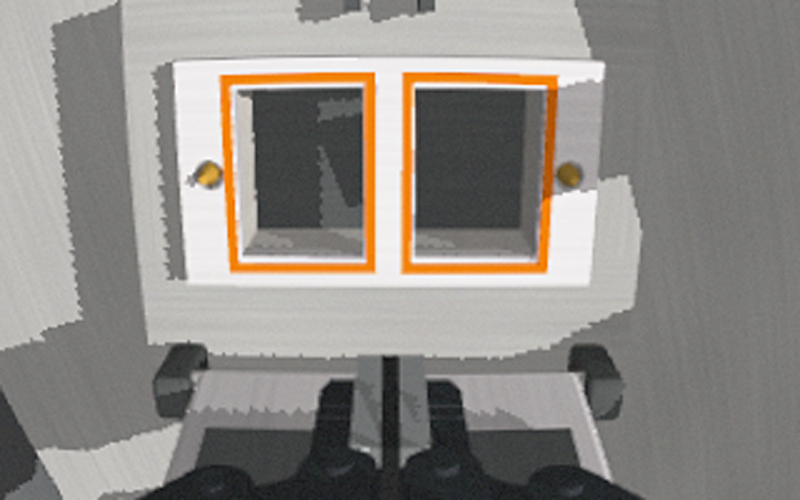

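```bash
cat >> h.py <<'E'
ex=np.array([np.cos(np.radians(73.8)),np.sin(np.radians(73.8)),0]); ey=np.array([-ex[1],ex[0],0])
S=lambda x,y,z: np.array([.4475,.158,0])+ex*x+ey*y+np.array([0,0,z])
B=lambda q:(.1-.222*np.cos(q)+.012*np.sin(q), .098+.222*np.sin(q)+.012*np.cos(q))
E
python3 - <<'E'
from h import *
d=down(163.8)
p,r=plan([(S(.03,0,.37),d),(S(.19,-.02,.37),d),(S(.19,-.02,.305),d)],0,vmax=5)
print()
w=[(S(B(q)[0]+.016,-.02,B(q)[1]-.008),d) for q in np.arange(1.72,.78,-.08)]
plan(w,0,vmax=3,start=(p,r))
E
```

```text
[[0,[-1.6,-0,-4],[0,-0,0.1]],[0,[-1.53,-0.05,-4.09],[0.1,-0,0.1]],[0,[-4,-0.5,-0],[-0,-0,0]],[0,[-4,-0.5,-0],[-0,-0,0]],[0,[-4,-0.5,-0],[-0,-0,0]]]
[[0,[-4,-0.5,-0.01],[-0,-0,0]],[0,[-0,-0,3.2],[-0,-0,0]],[0,[-0.01,-0,3.3],[-0,-0,0]],[0,[0,0,0],[0,0,0]],[0,[0,0,0],[0,0,0]]]

[[0,[2.92,0,-0.28],[-0,-0,0]],[0,[1.75,0,-0.28],[-0,-0,0]],[0,[1.77,0,-0.15],[-0,-0,0]],[0,[1.78,0,-0.01],[-0,-0,0]],[0,[1.77,0,0.14],[-0,-0,0]]]
[[0,[1.76,0,0.28],[-0,-0,0]],[0,[1.73,0,0.42],[-0,-0,0]],[0,[1.69,0.01,0.55],[-0,-0,0]],[0,[1.64,-0,0.69],[-0,-0,0]],[0,[1.58,-0,0.82],[-0,-0,0]]]
[[0,[1.5,-0,0.94],[-0,-0,0]],[0,[1.43,-0,1.06],[-0,-0,0]],[0,[0,0,0],[0,0,0]],[0,[0,0,0],[0,0,0]],[0,[0,0,0],[0,0,0]]]
```

Request:
{"fn": "send_rows", "kwargs": {
  "rows": [
    [0, [-1.6, 0, -4], [0, 0, 0.2]],
    [0, [-1.5, 0, -4.1], [0, 0, 0]],
    [0, [-4, -0.5, 0], [0, 0, 0]],
    [0, [-4, -0.5, 0], [0, 0, 0]],
    [0, [-4, -0.5, 0], [0, 0, 0]]
  ]
}}

```text
t: 17.95
position: [0.5043, 0.2987, 0.3698]
ee_rot: [-0.6, 0.8, 0.0, -0.001]
contact_force: [0.3, 0.3, -0.0]
width: 0.004
```

Request:
{"fn": "send_rows", "kwargs": {
  "rows": [
    [0, [-4, -0.5, 0], [0, 0, 0]],
    [0, [0, 0, 1], [0, 0, 0]],
    [0, [0, 0, 2.5], [0, 0, 0]],
    [0, [0, 0, 3], [0, 0, 0]],
    [0, [0, 0, 0], [0, 0, 0]]
  ]
}}

```text
t: 18.58
position: [0.5193, 0.3326, 0.3032]
ee_rot: [-0.6, 0.8, -0.0, -0.002]
contact_force: [0.2, -0.3, 0.8]
width: -0.004
```

Run:
```python
from h import *
s=robot.observe();p=s["position"]-np.array([.4475,.158,0]);print(p@ex,p@ey,p[2],s["contact_force"])
c=snap("scene","s2.png",crop=(340,40,500,160),s=5)
```

```text
0.1876978115072621 -0.020231276927345075 0.30322831160282315 [ 0.16365042 -0.27546479  0.81626882]
```

View pics/s2.png

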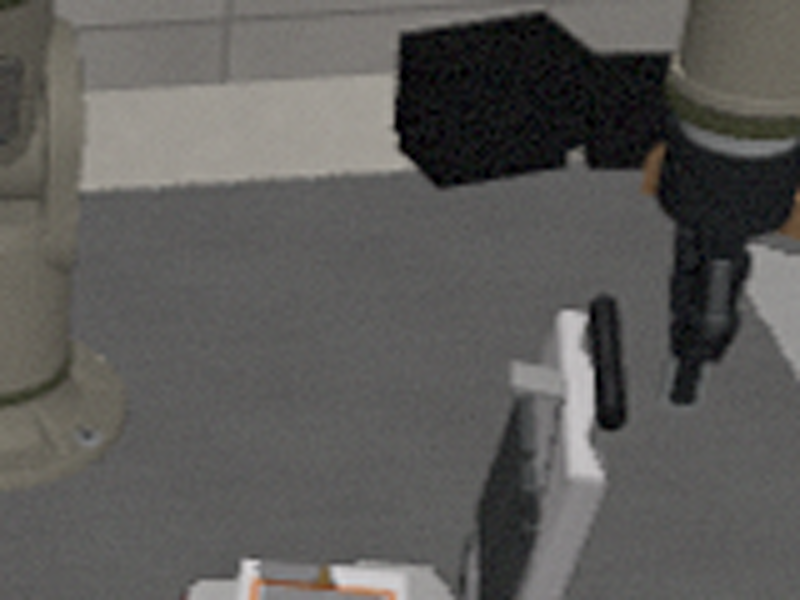

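Request:
{"fn": "send_rows", "kwargs": {
  "rows": [
    [0, [1.5, 0, 0], [0, 0, 0]],
    [0, [1.3, 0, -0.3], [0, 0, 0]],
    [0, [1.7, 0, -0.3], [0, 0, 0]],
    [0, [1.8, 0, -0.1], [0, 0, 0]],
    [0, [1.8, 0, 0], [0, 0, 0]]
  ]
}}

```text
t: 19.25
position: [0.4972, 0.2577, 0.3152]
ee_rot: [-0.601, 0.799, 0.0, 0.002]
contact_force: [1.4, 3.3, 2.8]
width: -0.0
```

Request:
{"fn": "send_rows", "kwargs": {
  "rows": [
    [0, [1.8, 0, 0.1], [0, 0, 0]],
    [0, [1.8, 0, 0.3], [0, 0, 0]],
    [0, [1.7, 0, 0.4], [0, 0, 0]],
    [0, [1.7, 0, 0.6], [0, 0, 0]],
    [0, [1.6, 0, 0.7], [0, 0, 0]]
  ]
}}

```text
t: 19.88
position: [0.4732, 0.1746, 0.2933]
ee_rot: [-0.601, 0.8, -0.001, 0.001]
contact_force: [0.2, 1.9, 1.5]
width: -0.002
```

Request:
{"fn": "send_rows", "kwargs": {
  "rows": [
    [0, [1.6, 0, 0.8], [0, 0, 0]],
    [0, [1.5, 0, 0.9], [0, 0, 0]],
    [0, [1.4, 0, 1], [0, 0, 0]],
    [0, [1.3, 0, 1.1], [0, 0, 0]],
    [0, [0, 0, 0], [0, 0, 0]]
  ]
}}

```text
t: 20.5
position: [0.4567, 0.1175, 0.2542]
ee_rot: [-0.6, 0.8, -0.001, -0.0]
contact_force: [-0.4, 0.1, 0.5]
width: -0.003
```

Run:
```python
from h import *
s=robot.observe();p=s["position"]-np.array([.4475,.158,0]);print(p@ex,p@ey,p[2],s["contact_force"])
for q in(.6,.7,.75,.8,.9):print(q,B(q))
c=snap("scene","s3.png",crop=(300,40,500,190),s=4)
```

```text
-0.03628117269227865 -0.020149454605652067 0.25419683532040693 [-0.3798815   0.07833117  0.53587971]
0.6 (np.float64(-0.07644879682920816), np.float64(0.23325465647261398))
0.7 (np.float64(-0.062064353330304155), np.float64(0.2501944328141813))
0.75 (np.float64(-0.05425526376970821), np.float64(0.258104071151666))
0.8 (np.float64(-0.04606061638427643), np.float64(0.26561353269186005))
0.9 (np.float64(-0.028597490040557692), np.float64(0.2793578935565493))
```

View pics/s3.png

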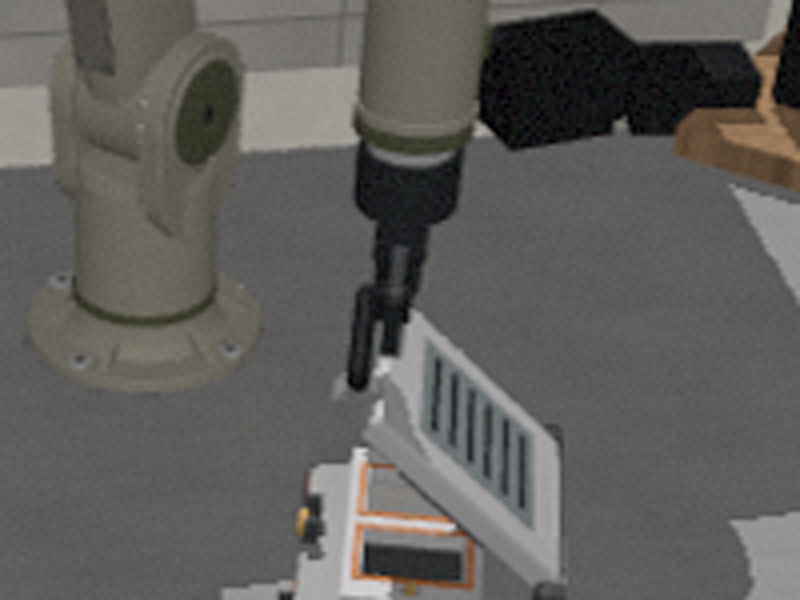

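Run:
```python
from h import *
d=down(163.8); s=robot.observe()
p0=s["position"]+ex*.003
p,r=plan([(p0,d),(p0+[0,0,.047],d),(S(B(.74)[0]-.002,-.02,.301),d)],0,vmax=2.5)
w=[(S(B(q)[0],-.02,B(q)[1]+.008),d) for q in np.r_[.74:.12:-.06]]
p,r=plan(w,0,vmax=3.5,start=(p,r)); print(p,w[-1][0],np.r_[.74:.12:-.06][-1])
```

```text
[[0,[-0.3,0,-0],[-0.1,-0,-0.1]],[0,[0,0,-2.4],[0,-0,0]],[0,[0,0,-2.3],[0,-0,0]],[0,[1.3,0,0],[0,-0,0]],[0,[1.24,0.02,0.06],[0,-0,0]]]
[[0,[-0.1,-0,1.8],[0,-0,0]],[0,[-0.1,-0,1.85],[0,-0,0]],[0,[0.92,-0,0.96],[0,-0,0]],[0,[0.87,-0,1.02],[0,-0,0]],[0,[0.8,-0,1.06],[0,-0,0]]]
[[0,[0.73,-0,1.12],[0,-0,0]],[0,[0.67,-0,1.15],[0,-0,0]],[0,[0.59,-0,1.2],[0,-0,0]],[0,[0.53,-0,1.22],[0,-0,0]],[0,[0.45,-0,1.26],[0,-0,0]]]
[[0,[0.37,-0,1.28],[0,-0,0]],[0,[0.29,-0,1.3],[0,-0,0]],[0,[0,0,0],[0,0,0]],[0,[0,0,0],[0,0,0]],[0,[0,0,0],[0,0,0]]]
[0.43372251 0.03901322 0.14886269] [0.43374212 0.03895818 0.14886116] 0.13999999999999946
```

Request:
{"fn": "send_rows", "kwargs": {
  "rows": [
    [0, [-0.3, 0, 0], [0, 0, 0]],
    [0, [0, 0, -2.4], [0, 0, 0]],
    [0, [0, 0, -2.3], [0, 0, 0]],
    [0, [1.3, 0, 0], [0, 0, 0]],
    [0, [1.2, 0, 0], [0, 0, 0]]
  ]
}}

```text
t: 21.18
position: [0.4509, 0.0986, 0.3017]
ee_rot: [-0.601, 0.799, -0.0, 0.001]
contact_force: [-0.4, -0.6, -0.4]
width: 0.002
```

Request:
{"fn": "send_rows", "kwargs": {
  "rows": [
    [0, [0, 0, 1.5], [0, 0, 0]],
    [0, [0, 0, 1], [0, 0, 0]],
    [0, [0, 0, 1], [0, 0, 0]],
    [0, [0.8, 0, 1], [0, 0, 0]],
    [0, [0.8, 0, 1], [0, 0, 0]]
  ]
}}

```text
t: 21.8
position: [0.446, 0.0818, 0.2452]
ee_rot: [-0.601, 0.8, 0.0, -0.0]
contact_force: [-2.3, -2.5, 3.9]
width: -0.005
```

Request:
{"fn": "send_rows", "kwargs": {
  "rows": [
    [0, [0.8, 0, 1.1], [0, 0, 0]],
    [0, [0.7, 0, 1.1], [0, 0, 0]],
    [0, [0.7, 0, 1.2], [0, 0, 0]],
    [0, [0.6, 0, 1.2], [0, 0, 0]],
    [0, [0.5, 0, 1.2], [0, 0, 0]]
  ]
}}

```text
t: 22.42
position: [0.4369, 0.0503, 0.187]
ee_rot: [-0.601, 0.8, 0.0, 0.0]
contact_force: [-0.0, -1.0, 1.2]
width: -0.005
```

Run:
```python
from h import *
s=robot.observe();p=s["position"]-np.array([.4475,.158,0]);print(p@ex,p@ey,p[2],s["contact_force"],s["joint_pos"].round(2))
for q in(.0,.07,.14,.2,.26,.32,.38):print(q,np.round(B(q),4),round(B(q)[1]+.009,4))
```

```text
-0.10633980348543702 -0.019835281242985336 0.18695384323863867 [-0.04944371 -0.97800494  1.15061052] [ 0.94  0.11 -1.18  1.88  0.11  1.22  2.59]
0.0 [-0.122  0.11 ] 0.119
0.07 [-0.1206  0.1255] 0.1345
0.14 [-0.1182  0.1409] 0.1499
0.2 [-0.1152  0.1539] 0.1629
0.26 [-0.1115  0.1667] 0.1757
0.32 [-0.107   0.1792] 0.1882
0.38 [-0.1017  0.1915] 0.2005
```

Request:
{"fn": "send_rows", "kwargs": {
  "rows": [
    [0, [0.4, 0, 1.2], [0, 0, 0]],
    [0, [0.4, 0, 1.2], [0, 0, 0]],
    [0, [0.3, 0, 1.2], [0, 0, 0]],
    [0, [0.2, 0, 1], [0, 0, 0]],
    [0, [0.1, 0, 0.4], [0, 0, 0]]
  ]
}}

```text
t: 23.05
position: [0.4328, 0.0373, 0.1371]
ee_rot: [-0.601, 0.8, 0.001, -0.0]
contact_force: [-1.6, 0.1, 0.3]
width: 0.002
```

Request:
{"fn": "send_rows", "kwargs": {
  "rows": [
    [0, [0, 0, 0.3], [0, 0, 0]],
    [0, [0, 0, 0.3], [0, 0, 0]],
    [0, [0, 0, 0.3], [0, 0, 0]],
    [0, [0, 0, 0.2], [0, 0, 0]],
    [0, [0, 0, 0.2], [0, 0, 0]]
  ]
}}

```text
t: 23.68
position: [0.4331, 0.0363, 0.1252]
ee_rot: [-0.6, 0.8, -0.001, -0.001]
contact_force: [-3.9, -3.4, 5.8]
width: -0.001
```

Request:
{"fn": "send_rows", "kwargs": {
  "rows": [
    [0, [0, 0, 0.2], [0, 0, 0]],
    [0, [0, 0, 0.2], [0, 0, 0]],
    [0, [0, 0, 0.2], [0, 0, 0]],
    [0, [0, 0, 0.1], [0, 0, 0]],
    [0, [0, 0, 0], [0, 0, 0]]
  ]
}}

```text
t: 24.3
position: [0.4336, 0.0371, 0.1186]
ee_rot: [-0.6, 0.8, -0.0, 0.0]
contact_force: [-5.1, -3.0, 14.7]
width: -0.005
```

Request:
{"fn": "send_rows", "kwargs": {
  "rows": [
    [0, [0, 0, 0.1], [0, 0, 0]],
    [0, [0, 0, 0.1], [0, 0, 0]],
    [0, [0, 0, 0], [0, 0, 0]],
    [0, [0, 0, 0], [0, 0, 0]],
    [0, [0, 0, 0], [0, 0, 0]]
  ]
}}

```text
t: 24.92
position: [0.4339, 0.0371, 0.1182]
ee_rot: [-0.6, 0.8, -0.001, -0.0]
contact_force: [-15.2, -4.9, 39.4]
width: 0.004
```

Request:
{"fn": "send_rows", "kwargs": {
  "rows": [
    [0, [0, 0, -0.3], [0, 0, 0]],
    [0, [0, 0, -1], [0, 0, 0]],
    [0, [0, 0, -3], [0, 0, 0]],
    [0, [0, 0, -5], [0, 0, 0]],
    [0, [0, 0, -5], [0, 0, 0]]
  ]
}}

```text
t: 25.55
position: [0.4329, 0.0378, 0.2604]
ee_rot: [-0.601, 0.799, 0.0, 0.0]
contact_force: [-0.2, -0.6, 0.5]
width: 0.002
```

Request:
{"fn": "send_rows", "kwargs": {
  "rows": [
    [0, [0, 0, -4], [0, 0, 0]],
    [0, [0, 0, -2], [0, 0, 0]],
    [0, [0, 0, 0], [0, 0, 0]],
    [0, [0, 0, 0], [0, 0, 0]],
    [0, [0, 0, 0], [0, 0, 0]]
  ]
}}

```text
t: 26.18
position: [0.4326, 0.0372, 0.3178]
ee_rot: [-0.601, 0.8, 0.001, -0.0]
contact_force: [0.1, -0.0, -0.3]
width: -0.003
```

Run:
```python
from h import *
s=robot.observe();print(s["position"],s["contact_force"])
for n in("wrist","scene"):
    c=snap(n,"f_%s.png"%n,s=1.25); f=n=="wrist"
    g=c["color"].max(2); H,W=g.shape
    P=np.array([proj(c,S(*((B(0)[0],y,B(0)[1]))),f) for y in np.linspace(-.06,.06,9)])
    u0,v0=np.maximum(P.min(0)-25,0).astype(int);u1,v1=(P.max(0)+25).astype(int)
    m=(g<45)[v0:v1,u0:u1].astype(np.uint8)
    nn,lab,st,ce=cv2.connectedComponentsWithStats(m)
    print(n,"expected q=0 mid",P[4].round(1),"ends",P[0].round(1),P[-1].round(1))
    for q in(.03,.07):print("   q",q,proj(c,S(B(q)[0],0,B(q)[1]),f).round(1))
    for k in range(1,nn):
        if st[k,4]>25:print("   dark blob",(ce[k]+[u0,v0]).round(1),st[k]+np.array([u0,v0,0,0,0]))
```

```text
[0.43260635 0.03721499 0.31784314] [ 0.09378128 -0.00260075 -0.33777725]
wrist expected q=0 mid [332.1 166.8] ends [280.7 166.9] [382.6 167.2]
   q 0.03 [332.4 168.4]
   q 0.07 [332.8 171. ]
   dark blob [314.8 168.4] [ 257  160  131   23 1193]
scene expected q=0 mid [366.8 159.8] ends [365.1 170.9] [368.5 149.2]
   q 0.03 [367.1 158.1]
   q 0.07 [367.5 156. ]
   dark blob [366.3 160.9] [363 148   8  26  89]
```

```bash
python3 -c "
from plant import workorder; print(workorder.close_job())"
```

```text
the job is handed in; nothing more can be done
None
```

I put the plate back on the sealer, closed the head and handed the job in at about 26 s of the 72 s allowed. No verdict was reported.

- **Plate:** I gripped it by the web and lowered it in steps of 1 to 4 mm until it touched the deck at the expected height, with about 18 N. Only then did I open the fingers. A wrist picture afterwards showed both pins through the holes and the plate lying flat.
- **Head:** I pushed the bar down from behind, then pressed it from above. It came to a hard stop with the fingertip at 0.118 m under 39 N, against 0.119 m expected when shut.
- **Check after backing off:** In the scene camera the bar was 1 pixel from where it should be when fully shut, on the low side. An opening of 0.07 rad, where the striker meets the catch, would have put it about 5 pixels off the other way.
- **Not confirmed:** The wrist camera check of the bar was no use, because its dark patch merged with something else. I did not pull on the head to prove the catch holds. That rests on the hard stop and the bar staying down when released.
- **Other items:** I kept all moves clear of the timer, canister, ramekin and separator, but did not measure their positions again at the end.

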